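# Morning check of the portioning scale

### The job

Give the food-packing scale its morning check: pull its lock plug out and put it in the wooden tray, and stand the scale's cover upright as a draught guard. Then stand the steel check weights that are there on the pan one at a time, largest first, each centred in the ring, let go and left in peace for two seconds before it goes upright into the tray; set them down gently, so that the pan never strikes its stop. Finish with plug and weights in the tray and the cover folded fully shut, without knocking over or shoving aside the jar, can, bottle or carton.

Things in the scene. Friction and masses are not known exactly. Their poses are not given: they have to be found in the camera images.
- weight_large: The large check weight, plain steel, about 0.8 kg: an upright cylinder 60 mm in diameter and 52 mm high, then a neck 16 mm in diameter and 16 mm high, then a flat round grip knob 26 mm in diameter and 18 mm high; 86 mm tall in all. Origin: centre of the underside; z is up its axis. It may be absent (None from the start).
- weight_medium: The medium check weight, plain steel, about 0.5 kg: an upright cylinder 50 mm in diameter and 42 mm high, then a neck 16 mm in diameter and 16 mm high, then a flat round grip knob 26 mm in diameter and 18 mm high; 76 mm tall in all. Origin: centre of the underside; z is up its axis. It may be absent (None from the start).
- weight_small: The small check weight, plain steel, about 0.32 kg: an upright cylinder 40 mm in diameter and 34 mm high, then a neck 16 mm in diameter and 16 mm high, then a flat round grip knob 26 mm in diameter and 18 mm high; 68 mm tall in all. Origin: centre of the underside; z is up its axis. It may be absent (None from the start).
- scale: The portioning scale, fixed: white housing 175 mm (x) by 180 mm (y) round the origin, plus a front deck reaching to x = -165 mm; both 55 mm high. Origin: on the table under the pan's centre; x points from the deck across the pan, z up. The lock socket is in the deck at x = -125 mm, y = +40 mm; the black display is on the deck at y < 0.
- pan_centre (a point): Centre of the top face of the scale's pan, 68 mm above the table when unloaded. The pan is a square steel plate, 150 mm by 150 mm, with a thin dark ring (90 mm across) marked about its centre. It is sprung: it sinks about 1 mm per newton (about 8 mm under the large weight) and strikes its stop 15 mm down.
- pan (a joint): How far the pan is pressed down from its highest position, m: about 0 unloaded, stop at 0.015.
- cover (a joint): Angle of the scale's flat grey cover, rad: 0 is shut, flat over the pan; 1.57 is upright; stop at 1.9, leaning outwards. The hinge is stiff (0.32 N m, about 1.6 N at the ear): the cover stays where it is left. Panel: 165 mm along the hinge, 172 mm from the hinge to its free edge, 5 mm thick.
- cover_hinge (a point): Middle of the cover's hinge line, fixed on the scale at x = 0, y = -88 mm, z = 85 mm of the scale frame; the hinge line runs along the scale's x axis. The shut cover reaches from here in the scale's +y direction.
- cover_ear (a point): Centre of the cover's black grip ear (z: square to the panel), in the panel's plane 200 mm from the hinge line, 28 mm beyond the middle of the free edge: a disc 24 mm in diameter, its flat faces 16 mm apart along the hinge line. Pinched from above with the fingers closing along the hinge line, it turns between them. Its neck is 16 mm wide, 6 mm thick.
- lock_plug: The scale's lock plug, 0.1 kg. Grip: ribbed black block 44 (x) by 20 (y) by 40 mm high; under it an 18 mm square stem 28 mm long. Origin: on the axis at the grip's underside, z up. It starts fully home in the socket, stem down, grip on the deck, its x along the scale's x. A sprung detent holds it: pull straight up with 5 to 20 N over 15 mm; clear after 30 mm.
- tray_in (a point): Centre of the inner floor of the open wooden weight tray, fixed, 6 mm above the table: outside 260 mm (x) by 180 mm (y), walls 6 mm thick, rim 35 mm above the table; this frame's x runs along the long side.
- jar: A closed glass jar, 72 mm in diameter, 110 mm tall; a bystander. Origin: centre of its underside.
- can: A food can, 74 mm in diameter, 110 mm tall; a bystander. Origin: centre of its underside.
- spray: A white plastic bottle with a red cap, 80 mm in diameter, 200 mm tall; a bystander. Origin: centre of its underside.
- carton: A cardboard carton, 70 by 110 by 150 mm tall; a bystander. Origin: centre of its underside.

How it is judged:
By the outcome, as a careful person would: the job done as asked, in the order asked, and still so for the second after the job is handed in, with the robot touching nothing.
Of weight_large, weight_medium, weight_small only 2 to 3 are there at a start; the rules pass over those that are not, and their reading is None.
At some moment in a run one of weight_large, weight_medium, weight_small may be knocked a few centimetres aside while the robot is not near it.
It also fails if it takes over 210 s, if anything falls off the work surface, if the arm or the gripper's body presses on something with over 40 N, if the wrist force passes 120 N, or if a joint passes its speed limit or range.

### The arm

A 7-joint arm with a two-finger parallel gripper is mounted at the origin on the work surface. World frame = base frame: x ahead of the robot, y to its left, z up, the work surface at z = 0. Lengths are in m, angles in rad, forces in N, time in s.
With the tool pointing down it reaches from about 0.4 to 0.9 m from the base axis. Payload 5.6 kg.
Tool frame: the origin (TCP) lies midway between the tips of the shut fingers; the grasp point (between the pads) lies 19 mm behind it; z points along the fingers, y is the line along which they close (so a half turn about z gives the same grasp; the last joint's range is limited). The gripper opens to 92 mm and grips with 3 to 60 N. Pads are 20 mm wide; open, the fingers measure 128 mm over their backs; the gripper's body (75 mm by 189 mm) begins 69 mm behind the grasp point.
Start: joints at [-1.268, 0.468, -0.012, 1.603, 0.006, 1.071, -0.056], TCP at [0.22, 0.612, 0.215] pointing down, gripper open.
Joint ranges: [-2.53, 2.53], [-0.31, 2.02], [-1.57, 1.55], [0.28, 2.44], [-1.29, 4.43], [0.15, 1.84], [-2.92, 2.92]. Speed limits (rad/s): [2.57, 2.57, 3.14, 3.14, 3.14, 3.14, 3.14].

### API

Orientations are given as a 3x3 rotation matrix whose columns are the frame's x, y, z axes.
In Python, from station import env, effector, solver, viewer, workorder, search_frame, tip_of gives the robot as it stands. Calls block until the motion is done:
- env.reach(position, orientation): joint-space move of the TCP to a pose.
- env.movel(position, frame=None, rate=0.15): straight line of the TCP; frame=None keeps the orientation; rate is the mean speed in m/s.
- env.goto_joints(angles): joint-space move.
- effector.release() and effector.grasp(squeeze=None): open the fingers fully, or close them until they stop; squeeze is the grip in N (None keeps the last).
- env.pause(seconds).
- solver.inverse_kinematics(position, orientation): joint angles nearest the present ones, or None.
- env.sense(): the state.
- viewer.read_camera(name): name is "scene" or "top" or "wrist"; returns (picture, depth): 400x640x3 uint8, red, green, blue; 400x640 float32, m along the optical axis (not along the pixel's ray), 0 where there is no reading.
- viewer.camera_info(name): a dict with "intrinsics" (3x3 intrinsics, pixels), "dist_coeffs" ([k1, k2, p1, p2, k3] as OpenCV has them; the pictures are not rectified), "eye" and "rotation" of the camera in the world; the wrist camera has in their place "T_tool_cam" (4x4, takes a point from camera to tool coordinates, whose origin is the TCP and whose axes are the flange's). Camera axes: x right, y up, looking along -z (the intrinsics and any distortion apply to the point x, -y, -z); pixel columns grow to the right and rows downward; lengths in m; the calibration is good to about 2 mm. A picture is of the moment at which its call begins: read the wrist's pose just before it. camera_info takes no time and is no camera call.
A pose or a line that the arm cannot do raises env.PlanningError and nothing moves.
- workorder.finish_job(): hands the job in; it is judged then, once.
Trained networks look in the newest picture that a camera, given by its name, has taken for a name from the list of things; names that differ only in an ending like _2 or _b are one class to them, and where a whole thing is asked for, a point or a joint stands for the part that bears it (a point fixed in the world has none). Each returns a list of dicts, best first, with "score" (0 to 1); they miss things now and then, are a little off and sometimes report something else, mostly with a low value. They report only what shows in the picture. A call takes as long as a camera call.
- search_frame(camera, name): "at" ([x, y, z] in m, in world coordinates, good to about 4 mm: the middle of the surface that is visible of it).
- tip_of(camera, name): "at" ([x, y, z] in m, in world coordinates, good to about 4 mm: a listed point, or the origin of a listed thing).
The state is a dict: "t": time; "joint_positions": joint angles; "joint_velocities": joint speeds; "tau": joint torques, N m; "ee_pos": TCP position; "tcp_rot": TCP orientation; "wrist_force": force on the tool from outside, world axes, zero at the start; "moment": the same for the moment, N m; "gripper_width": finger opening in m; "grasp_force": force on a finger pad.
Only numpy, scipy, OpenCV 4.12 (cv2) and the standard library are available. Lean on these libraries where they do the work, as an engineer would, in place of code of your own. Each camera call takes 0.05 s, during which the arm holds its last target. There are 200 camera calls.

## Working session

There is one attempt and no reset: what is moved stays moved. The work goes in short steps, each a Python script; the robot and the scene stay as the last script left them, time stands still between calls to the robot, and variables do not carry over. Pictures are saved under pics/ and viewed, at most 14 in all, crops included, and the job is handed in when it is done.

```bash
ls; mkdir -p pics
python3 - <<'E'
from station import env, effector, solver, viewer, workorder, search_frame, tip_of
import cv2, numpy as np
for c in ["scene","top"]:
    p,d=viewer.read_camera(c); cv2.imwrite(f"pics/{c}0.png",p[:,:,::-1])
    for n in ["weight_large","weight_medium","weight_small","scale","pan_centre","cover_hinge","cover_ear","lock_plug","tray_in","jar","can","spray","carton"]:
        r=tip_of(c,n); print(c,n,[(np.round(x["at"],3).tolist(),round(x["score"],2)) for x in r[:3]])
print(env.sense()); print(viewer.camera_info("top"))
E
```

```text
pics
scene weight_large []
scene weight_medium [([0.464, 0.074, -0.0], 0.74)]
scene weight_small [([0.566, 0.048, 0.001], 0.89), ([0.765, -0.215, 0.0], 0.57)]
scene scale [([0.581, -0.186, -0.002], 0.73)]
scene pan_centre []
scene cover_hinge [([0.569, -0.277, 0.085], 0.92), ([0.812, -0.114, -0.003], 0.73), ([0.565, 0.044, 0.002], 0.53)]
scene cover_ear [([0.59, -0.072, 0.116], 0.89), ([0.571, -0.275, 0.083], 0.57)]
scene lock_plug [([0.456, -0.136, 0.056], 0.81), ([0.812, -0.112, -0.0], 0.66)]
scene tray_in [([0.47, 0.315, 0.005], 0.73)]
scene jar [([0.778, 0.077, 0.004], 0.96), ([0.588, -0.072, 0.117], 0.18)]
scene can [([0.781, 0.21, -0.001], 0.98), ([0.58, -0.187, 0.002], 0.72)]
scene spray [([0.768, -0.215, -0.0], 0.7)]
scene carton [([0.812, -0.112, -0.001], 0.85)]
top weight_large []
top weight_medium [([0.465, 0.066, -0.003], 0.62)]
top weight_small [([0.565, 0.045, -0.001], 0.66)]
top scale []
top pan_centre []
top cover_hinge [([0.572, -0.274, 0.084], 0.58)]
top cover_ear [([0.588, -0.073, 0.111], 0.95)]
top lock_plug [([0.461, -0.13, 0.058], 0.63), ([0.471, 0.312, 0.013], 
[... 873 characters left out ...]
   [-5.35883393e-05,  5.26539805e-05, -9.99999997e-01]]), 'wrist_force': array([-0.33007584, -1.11177357, -0.68919391]), 'moment': array([ 0.01443417, -0.05491118,  0.01622077]), 'grasp_force': 0.0, 'gripper_width': 0.09181200548393288}
{'intrinsics': array([[410.31027029,   0.        , 321.20494305],
       [  0.        , 410.31027029, 200.08463245],
       [  0.        ,   0.        ,   1.        ]]), 'dist_coeffs': array([-0.0704149,  0.       ,  0.       ,  0.       ,  0.       ]), 'eye': array([0.47213078, 0.01749612, 0.95473658]), 'rotation': array([[-0.01603531,  0.98308722, -0.18243459],
       [-0.99983305, -0.01736407, -0.00568843],
       [-0.00876003,  0.18231292,  0.98320154]])}
```

View pics/top0.png

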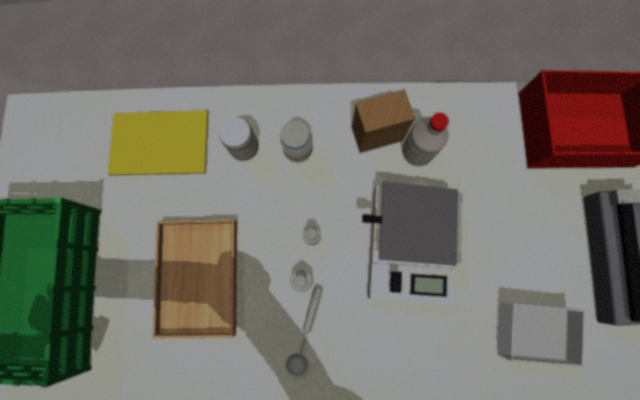

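View pics/scene0.png

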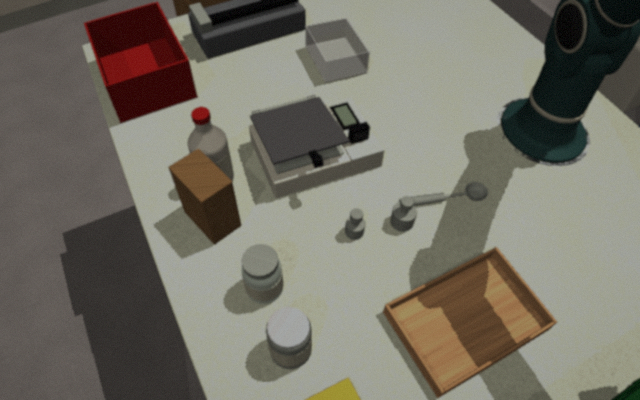

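```bash
cat > h.py <<'E'
from station import env, effector, solver, viewer, workorder, search_frame, tip_of
import cv2, numpy as np
def R(a):  # tool down, closing axis = (sin a,-cos a)
    c,s=np.cos(a),np.sin(a); return np.array([[c,s,0],[s,-c,0],[0,0,-1.]])
def unit(v): v=np.asarray(v,float); return v/np.linalg.norm(v)
def shot(cam,name=None):
    s=env.sense(); p,d=viewer.read_camera(cam)
    if name: cv2.imwrite(f"pics/{name}.png",p[:,:,::-1])
    i=viewer.camera_info(cam)
    if cam=="wrist":
        T=np.eye(4);T[:3,:3]=s["tcp_rot"];T[:3,3]=s["ee_pos"];T=T@i["T_tool_cam"]; Rc,e=T[:3,:3],T[:3,3]
    else: Rc,e=i["rotation"],i["eye"]
    h,w=d.shape; uv=np.stack(np.meshgrid(np.arange(w),np.arange(h)),-1).reshape(-1,1,2).astype(float)
    n=cv2.undistortPoints(uv,i["intrinsics"],i["dist_coeffs"])[:,0]
    P=np.c_[n[:,0],-n[:,1],-np.ones(len(n))]
    P=(P*d.reshape(-1,1))@Rc.T+e; P[d.ravel()==0]=np.nan
    return p,P.reshape(h,w,3)   # world point per pixel
def see(cam,*names,k=2):
    for n in names: print(cam,n,[(np.round(x["at"],4).tolist(),round(x["score"],2)) for x in tip_of(cam,n)[:k]])
def st(*a):
    s=env.sense(); print(*a,"t",round(s["t"],1),"p",np.round(s["ee_pos"],4),"F",np.round(s["wrist_force"],1),"w",round(s["gripper_width"],4),"g",round(s["grasp_force"],1)); return s
E
python3 - <<'E'
from h import *
print(viewer.camera_info("wrist")["T_tool_cam"].round(3))
for a in (0,np.pi/2,np.pi,-np.pi/2): print(a,solver.inverse_kinematics([.56,-.1,.36],R(a)))
env.reach([.56,-.03,.38],R(np.pi/2))
p,P=shot("wrist","w1"); see("wrist","weight_large","weight_medium","weight_small","scale","cover_hinge","cover_ear","lock_plug")
st()
_,P=shot("top"); np.save("top.npy",P)
for u,v in [(395,200),(440,205),(440,250),(395,250),(415,262),(415,185)]: print(u,v,P[v,u].round(4))
E
```

```text
[[-0.     0.958  0.288  0.082]
 [ 1.     0.     0.    -0.   ]
 [ 0.     0.288 -0.958 -0.17 ]
 [ 0.     0.     0.     1.   ]]
0 [-0.65880666  0.28469937  0.97948883  1.66601301 -0.24302893  1.32110367
 -1.2080845 ]
1.5707963267948966 [-0.52783501  0.24814101  0.79630364  1.65975016 -0.18267635  1.31067343
  0.30039369]
3.141592653589793 [-0.50375574  0.24348266  0.76436608  1.6585133  -0.1735841   1.30946068
  1.86173589]
-1.5707963267948966 [-0.86163007  0.45592854  1.36792992  1.67392093 -0.45390947  1.3891335
 -2.56972083]
wrist weight_large []
wrist weight_medium [([0.4604, 0.0706, -0.0012], 0.96)]
wrist weight_small [([0.5665, 0.0471, -0.0025], 0.72)]
wrist scale [([0.5863, -0.186, -0.0014], 0.73)]
wrist cover_hinge [([0.5747, -0.2727, 0.0895], 0.68), ([0.5656, 0.0465, -0.0005], 0.19)]
wrist cover_ear [([0.5867, -0.0773, 0.1113], 0.67)]
wrist lock_plug [([0.4585, -0.1294, 0.0559], 0.88), ([0.5625, 0.0443, -0.0007], 0.31)]
t 4.4 p [ 0.56   -0.0299  0.38  ] F [-1.3  0.3 -0.1] w 0.092 g 0.0
395 200 [ 0.5069 -0.0163  0.7642]
440 205 [ 0.5048 -0.0387  0.76  ]
440 250 [ 0.4828 -0.0353  0.767 ]
395 250 [ 0.483  -0.0141  0.7703]
415 262 [nan nan nan]
415 185 [ 0.5143 -0.0265  0.763 ]
```

Run:
```python
from h import *
p,P=shot("wrist","w2"); np.save("w2.npy",P)
z=P[...,2]
for n,lo,hi in [("hi",.075,.12),("deck",.05,.06),("knob",.03,.1)]: print(n,np.nansum((z>lo)&(z<hi)))
# gray panel: colour dark & z>.075
g=p.astype(int).mean(2); m=(g<110)&(z>.075)&(z<.14)&(P[...,1]<-.1)&(P[...,0]>.5)
Q=P[m]; print(len(Q)); A=np.c_[Q[:,:2],np.ones(len(Q))]; c=np.linalg.lstsq(A,Q[:,2],rcond=None)[0]; print("plane",c, np.degrees(np.arctan(np.hypot(c[0],c[1]))))
r=cv2.minAreaRect(Q[:,:2].astype(np.float32)); print(r)
print(np.percentile(Q,[1,50,99],axis=0).round(3))
for wx,wy in [(.463,.07),(.566,.047)]:
    k=np.hypot(P[...,0]-wx,P[...,1]-wy)<.045
    for lo,hi in [(.025,.048),(.048,.1)]:
        q=P[k&(z>lo)&(z<hi)]; print(wx,lo,len(q), q.min(0).round(3),q.max(0).round(3),q.mean(0).round(4)) if len(q) else 0
```

```text
hi 18434
deck 6469
knob 19954
12926
plane [0.01719645 0.12596198 0.11296446] 7.245169473886172
((0.6506627798080444, -0.19116953015327454), (0.3013181686401367, 0.1822541505098343), 0.01908937655389309)
[[ 0.502 -0.268  0.081]
 [ 0.592 -0.172  0.101]
 [ 0.79  -0.102  0.133]]
0.463 0.025 741 [0.44  0.044 0.025] [0.488 0.093 0.045] [0.4681 0.068  0.0414]
0.463 0.048 348 [0.452 0.056 0.06 ] [0.477 0.081 0.078] [0.465  0.068  0.0752]
0.566 0.025 339 [0.545 0.026 0.03 ] [0.583 0.064 0.037] [0.5639 0.0457 0.034 ]
0.566 0.048 308 [0.553 0.033 0.065] [0.576 0.057 0.071] [0.5643 0.045  0.0681]
```

View pics/w1.png

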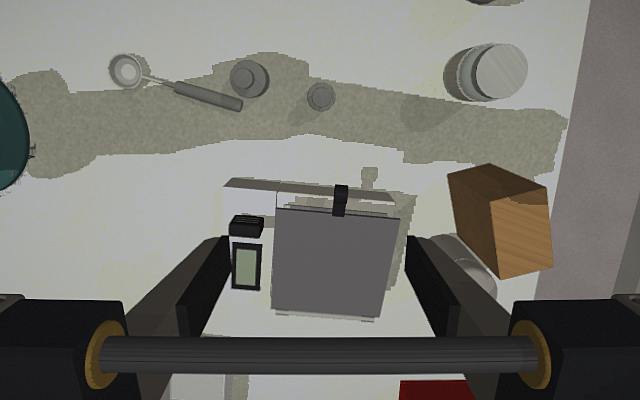

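Run:
```python
from h import *
P=np.load("w2.npy"); p=cv2.imread("pics/w2.png").astype(int); z=P[...,2]; g=p.mean(2)
m=(g<125)&(z>.078)&(z<.125)&(P[...,0]>.485)&(P[...,0]<.69)&(P[...,1]<-.06)&(P[...,1]>-.3)
m=cv2.morphologyEx(m.astype(np.uint8),cv2.MORPH_OPEN,np.ones((9,9)))
n,l,s,c=cv2.connectedComponentsWithStats(m); i=1+s[1:,4].argmax(); Q=P[(l==i)]; q=Q[:,:2].astype(np.float32)
print("panel",cv2.minAreaRect(q), np.polyfit(*np.c_[Q[:,1],Q[:,2]].T,1))
for nm,m in [("ear",(g<60)&(z>.09)&(z<.135)&(P[...,1]>-.1)&(P[...,1]<-.05)&(P[...,0]>.55)&(P[...,0]<.63)),
  ("plug",(z>.088)&(z<.105)&(P[...,0]<.49)&(P[...,0]>.42)&(P[...,1]<-.1)&(P[...,1]>-.18)),
  ("deck",(z>.05)&(z<.06)&(P[...,0]>.38)&(P[...,0]<.72)&(P[...,1]<-.05)&(P[...,1]>-.3))]:
    Q=P[m]; print(nm,len(Q),Q.mean(0).round(4),cv2.minAreaRect(Q[:,:2].astype(np.float32)), Q.min(0).round(3),Q.max(0).round(3))
```

```text
panel ((0.5802328586578369, -0.17271167039871216), (0.19399581849575043, 0.1652824580669403), 84.79092407226562) [0.13112248 0.12384881]
ear 388 [ 0.5869 -0.0797  0.1171] ((0.5737520456314087, -0.08120083808898926), (0.03976503387093544, 0.04513169080018997), 86.28655242919922) [ 0.55  -0.1    0.102] [ 0.598 -0.062  0.126]
plug 466 [ 0.4588 -0.1314  0.0946] ((0.45812082290649414, -0.1321825087070465), (0.01984071359038353, 0.044374093413352966), 83.39752197265625) [ 0.436 -0.143  0.088] [ 0.481 -0.121  0.097]
deck 5945 [ 0.4875 -0.1528  0.0558] ((0.539901077747345, -0.18125110864639282), (0.18227525055408478, 0.2531794607639313), 84.74494934082031) [ 0.408 -0.266  0.05 ] [ 0.674 -0.079  0.06 ]
```

```bash
cat >> h.py <<'E'
YAW=-0.0916; ex=np.array([np.cos(YAW),np.sin(YAW),0]); ey=np.array([-ex[1],ex[0],0]); ez=np.array([0,0,1.])
S=np.array([.579,-.185,0.])
E
python3 - <<'E'
from h import *
o=R(YAW); p=np.array([.4587,-.132,0])
env.reach(p+[0,0,.2],o); env.movel(p+[0,0,.062],rate=.1); st()
effector.grasp(50); st("grip")
env.movel(p+[0,0,.105],rate=.04); st("up")
env.movel(p+[0,0,.2],rate=.15); st("clear")
shot("top","t1"); see("top","lock_plug","weight_medium","weight_small","tray_in")
E
```

```text
t 7.3 p [ 0.4592 -0.1321  0.0625] F [ 0.6 -0.4 -0.4] w 0.0918 g 0.0
grip t 8.3 p [ 0.4587 -0.132   0.062 ] F [ 0.1 -0.2  0.1] w 0.0196 g 50.0
up t 9.6 p [ 0.4585 -0.1319  0.1048] F [ 0.1  0.5 -0.3] w 0.0199 g 50.0
clear t 10.3 p [ 0.4581 -0.1316  0.1993] F [ 0.5  0.  -1. ] w 0.0197 g 50.0
top lock_plug []
top weight_medium [([0.4648, 0.0673, -0.0047], 0.81)]
top weight_small [([0.5648, 0.0456, -0.0022], 0.66), ([0.782, 0.2108, 0.0037], 0.63)]
top tray_in [([0.4716, 0.3096, 0.0086], 0.96), ([0.7788, 0.0748, 0.0008], 0.74)]
```

Run:
```python
from h import *
o=R(0.); p=np.array([.56,.312,0])
env.reach(p+[0,0,.2],o); env.movel(p+[0,0,.05],rate=.12); env.movel(p+[0,0,.043],rate=.03); st("low")
effector.release(); env.movel(p+[0,0,.2],rate=.2); st()
# ear: re-measure
a=np.pi/2+YAW; H=S-.088*ey; 
e=H+.2*(np.cos(.128)*ey)+[0,0,.085+.2*np.sin(.128)]; print("ear pred",e)
env.reach(e+[0,0,.12]+.03*ey,R(a)); P=shot("wrist","w3")[1]; see("wrist","cover_ear","pan_centre")
see("wrist","cover_hinge")
z=P[...,2]; Q=P[(np.abs((P-e)@ex)<.03)&(z>.09)&(z<.14)&((P-e)@ey>-.005)]; print(len(Q),Q.mean(0),Q.min(0),Q.max(0))
p=shot("top","t2")[0]; see("top","lock_plug","weight_medium","weight_small")
```

```text
low t 14.1 p [0.5599 0.3119 0.0428] F [-0.4 -0.5 -0.3] w 0.0197 g 50.0
t 16.1 p [0.5591 0.3119 0.1989] F [ 0.3  0.6 -0.3] w 0.0916 g 0.0
ear pred [ 0.5890952  -0.07509885  0.11053015]
wrist cover_ear [([0.5882, -0.0748, 0.111], 0.58)]
wrist pan_centre [([0.5828, -0.1827, 0.0006], 0.59)]
wrist cover_hinge [([0.5721, -0.2745, 0.0868], 0.77), ([0.5876, -0.0733, 0.1116], 0.64)]
471 [ 0.5895578  -0.06961391  0.12052058] [ 0.58110605 -0.08051415  0.10976036] [ 0.59792569 -0.06143997  0.12529188]
top lock_plug [([0.5599, 0.3133, 0.0359], 0.86)]
top weight_medium [([0.4287, 0.0864, -0.001], 0.74)]
top weight_small [([0.5666, 0.0449, -0.0005], 0.59)]
```

View pics/w3.png

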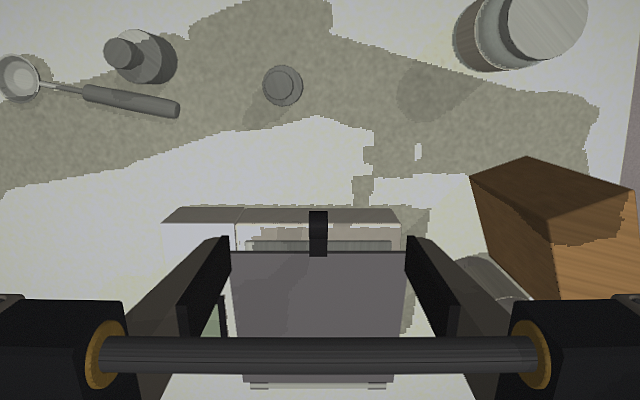

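View pics/t2.png

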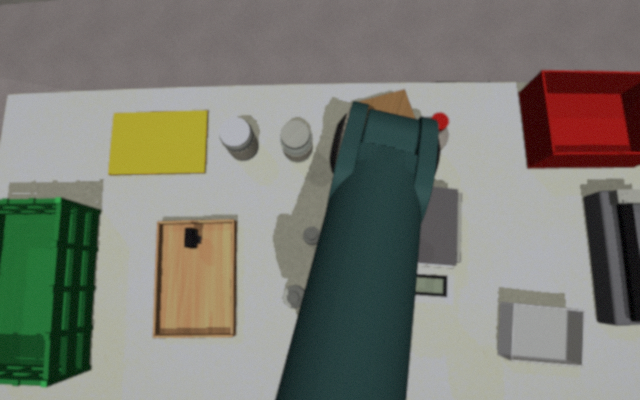

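```bash
cat >> h.py <<'E'
H=S-.088*ey+.085*ez; AE=np.pi/2+YAW; DG=.016
def ear(th): return H+.2*(np.cos(th)*ey+np.sin(th)*ez)-DG*ez
def arc(t0,t1,n=12,rate=.1):
    f=0
    for t in np.linspace(t0,t1,n+1)[1:]:
        env.movel(ear(t),rate=rate); f=max(f,np.linalg.norm(env.sense()["wrist_force"]))
    st("arc maxF",round(f,1))
def panel(cam="wrist",name=None):  # cover angle seen from the depth picture
    p,P=shot(cam,name); L=(P-H)@np.c_[ex,ey,ez]; return p,P,L
E
python3 - <<'E'
from h import *
e=ear(.128); env.movel(e+[0,0,.07],rate=.15); env.movel(e,rate=.1); st()
effector.grasp(25); st("grip")
arc(.128,1.57); effector.release(); st("rel")
env.movel(ear(1.57)+[0,0,.1],rate=.15)
env.reach(S+.06*ey+[0,0,.36],R(AE))
p,P,L=panel("wrist","w4"); see("wrist","pan_centre","cover_ear","cover_hinge","scale")
print("t",env.sense()["t"])
m=(np.abs(L[...,0])<.07)&(np.abs(L[...,1])<.06)&(L[...,2]>.05)&(L[...,2]<.16); Q=L[m]; print(len(Q), np.polyfit(Q[:,2],Q[:,1],1) if len(Q)>20 else 0)
E
```

```text
t 19.6 p [ 0.5896 -0.0753  0.095 ] F [ 0.3  0.2 -0.2] w 0.092 g 0.0
grip t 20.8 p [ 0.5892 -0.0752  0.0945] F [ 0.6 -0.6 -0.9] w 0.0158 g 25.0
arc maxF 4.0 t 25.5 p [ 0.5709 -0.2736  0.2691] F [ 3.6 -1.2 -0.6] w 0.0156 g 25.0
rel t 26.7 p [ 0.571  -0.2725  0.269 ] F [-0.7  0.8  0.8] w 0.0917 g 0.0
wrist pan_centre [([0.5798, -0.1843, 0.0663], 0.86), ([0.5683, -0.2701, 0.2856], 0.54)]
wrist cover_ear [([0.5692, -0.2704, 0.2879], 0.62)]
wrist cover_hinge [([0.5743, -0.2743, 0.0884], 0.91), ([0.567, 0.0469, -0.0014], 0.45)]
wrist scale [([0.5837, -0.1835, -0.0019], 0.81)]
t 28.375
7320 [0.02177218 0.00240323]
```

View pics/w4.png

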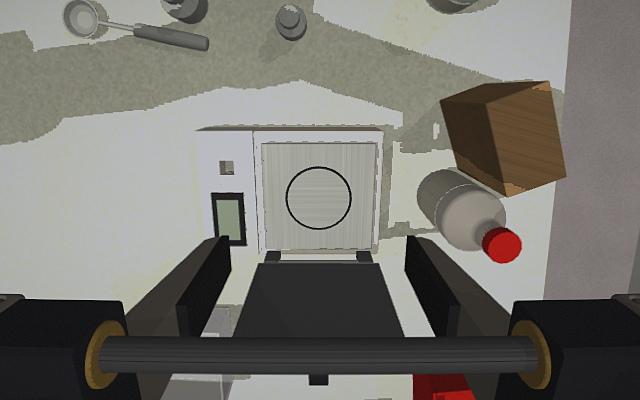

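```bash
cat >> h.py <<'E'
def knob(guess,h):  # close look, refined axis xy of a weight h tall standing at base height guess[2]
    g=np.asarray(guess,float); P=shot("wrist")[1]; z=P[...,2]
    m=(np.hypot(P[...,0]-g[0],P[...,1]-g[1])<.03)&(abs(z-g[2]-h)<.006); Q=P[m]
    (x,y),r=cv2.minEnclosingCircle(Q[:,:2].astype(np.float32)); print("knob",len(Q),round(x,4),round(y,4),"r",round(r,4),"mean",Q.mean(0).round(4),"top",np.median(Q[:,2]).round(4)); return Q[:,:2].mean(0)
E
python3 - <<'E'
from h import *
p,P,L=panel("wrist"); g=p.mean(2)
m=(np.hypot(L[...,0],L[...,1]-.088)<.056)&(np.hypot(L[...,0],L[...,1]-.088)>.034)&(g<90)
v,u=np.nonzero(m); c=cv2.fitEllipse(np.c_[u,v].astype(np.int32)); print("ring px",c, "world",P[m].mean(0), "ellipse centre", P[int(round(c[0][1])),int(round(c[0][0]))])
o=R(AE); g=[.4287,.0864,0]
env.reach([.44,.05,.26],o); see("wrist","weight_medium"); w=tip_of("wrist","weight_medium")
shot("wrist","w5"); k=knob(g,.076); st()
E
```

```text
ring px ((317.7999572753906, 196.3352813720703), (61.44684982299805, 64.17189025878906), 89.49849700927734) world [ 0.57896247 -0.18187427  0.06874767] ellipse centre [ 0.57956806 -0.18220658  0.07005489]
wrist weight_medium [([0.4298, 0.0871, -0.0006], 0.96)]
knob 524 0.4292 0.0848 r 0.013 mean [0.4294 0.0852 0.0761] top 0.0761
t 29.6 p [0.4411 0.0491 0.2604] F [-0.1 -0.   0.3] w 0.0924 g 0.0
```

```bash
cat >> h.py <<'E'
PC=np.array([.579,-.183,0])
def pick(xy,zb,h,up=.2,sq=40):   # zb underside height
    q=np.array([xy[0],xy[1],zb+h-.028])
    env.movel([q[0],q[1],max(up,q[2]+.06)],rate=.2); env.movel(q,rate=.1); effector.grasp(sq); st("grip")
    env.movel(q+[0,0,.02],rate=.05); st("lift"); env.movel([q[0],q[1],max(up+.04,q[2]+.06)],rate=.2)
def place(xy,zb,h,soft,o,zr):    # approach to soft above, slow to zb
    q=np.array([xy[0],xy[1],h-.028])
    env.reach(q+[0,0,zr],o); env.movel(q+[0,0,zb+soft],rate=.1)
    s0=env.sense()["wrist_force"][2]
    env.movel(q+[0,0,zb],rate=.008); print("dFz",round(env.sense()["wrist_force"][2]-s0,2)); st("down")
    effector.release(); env.movel(q+[0,0,zb+.1],rate=.1)
E
python3 - <<'E'
from h import *
o=R(AE); pick((.4293,.0851),0,.076); place(PC,.0642,.076,.01,o,.17)
env.movel(PC+.05*ey+[0,0,.30]); env.pause(1.5)
k=knob([*PC[:2],.063],.076); shot("wrist","w6"); see("wrist","weight_medium","cover_ear","weight_small"); st()
E
```

```text
grip t 32.8 p [0.4294 0.0851 0.048 ] F [ 1.6 -0.5 -1.4] w 0.0248 g 40.0
lift t 33.3 p [0.4293 0.0853 0.0683] F [-0.9  0.8 -3.3] w 0.025 g 40.0
dFz 3.99
down t 38.0 p [ 0.579  -0.183   0.1123] F [-1.6  1.4  0.2] w 0.0248 g 40.0
knob 524 0.5787 -0.1831 r 0.013 mean [ 0.5787 -0.1818  0.1399] top 0.1402
wrist weight_medium [([0.5785, -0.183, 0.0641], 0.78)]
wrist cover_ear []
wrist weight_small [([0.5646, 0.0479, -0.0013], 0.69), ([0.8113, -0.1117, 0.0015], 0.62)]
t 42.8 p [ 0.5836 -0.1332  0.3   ] F [1.  0.3 0.1] w 0.0921 g 0.0
```

View pics/w6.png

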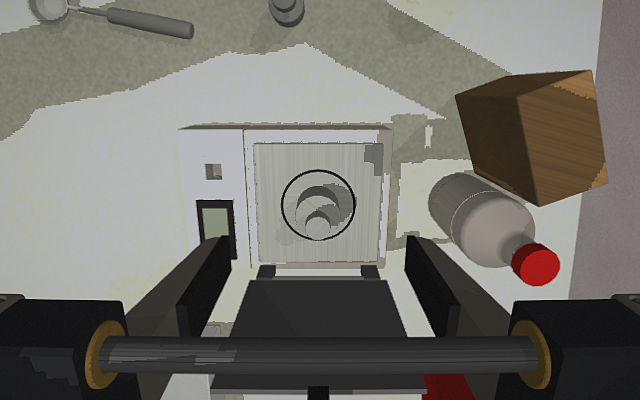

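Run:
```python
from h import *
env.pause(1.0)
pick((.5788,-.1828),.0635,.076)
place((.405,.312),.0065,.076,.012,R(0.),.17)
st()
env.reach([.565,.02,.26],R(AE)); see("wrist","weight_small"); k=knob([.5645,.046,0],.068)
p,P=shot("wrist","w7"); st()
```

```text
grip t 46.6 p [ 0.579  -0.1828  0.1115] F [-0.2 -0.   0.4] w 0.0249 g 40.0
lift t 47.1 p [ 0.5787 -0.1826  0.1315] F [ 0.2  0.  -5.6] w 0.0251 g 40.0
dFz -1.32
down t 53.2 p [0.405  0.312  0.0545] F [ 0.3 -0.9 -5.4] w 0.025 g 40.0
t 55.4 p [0.4046 0.3118 0.154 ] F [-0.5  0.7  0.1] w 0.0919 g 0.0
wrist weight_small [([0.5646, 0.0479, -0.0013], 0.69), ([0.8113, -0.1117, 0.0015], 0.62)]
knob 495 0.5644 0.0447 r 0.013 mean [0.5642 0.0452 0.068 ] top 0.0681
t 57.2 p [0.5648 0.0209 0.2596] F [-0.7 -0.2 -0.4] w 0.0918 g 0.0
```

Run:
```python
from h import *
pick((.5643,.045),0,.068); place(PC,.0655,.068,.01,R(AE),.17)
env.movel(PC+.05*ey+[0,0,.30]); env.pause(2.5)
k=knob([*PC[:2],.065],.068); shot("wrist","w8"); see("wrist","weight_small"); st()
shot("top","t3"); see("top","weight_medium","lock_plug","can","jar","spray","carton")
```

```text
grip t 60.4 p [0.5644 0.045  0.04  ] F [ 1.  -0.5 -0.8] w 0.025 g 40.0
lift t 61.0 p [0.5643 0.0452 0.0602] F [-0.2  0.6 -1.9] w 0.025 g 40.0
dFz 2.42
down t 65.5 p [ 0.579  -0.183   0.1056] F [-0.6  0.7 -0.4] w 0.0249 g 40.0
knob 499 0.5785 -0.183 r 0.013 mean [ 0.5787 -0.182   0.1336] top 0.1338
wrist weight_small [([0.578, -0.1816, 0.0677], 0.83), ([0.8099, -0.1145, 0.0032], 0.29)]
t 71.2 p [ 0.5836 -0.1332  0.3   ] F [-0.1  0.1  0. ] w 0.0921 g 0.0
top weight_medium [([0.56, 0.3165, 0.0365], 0.73), ([0.4028, 0.3105, 0.0057], 0.62)]
top lock_plug [([0.5603, 0.3144, 0.0373], 0.7)]
top can [([0.7853, 0.211, 0.0026], 0.64)]
top jar [([0.7795, 0.0753, -0.0004], 0.72)]
top spray [([0.7676, -0.2108, 0.0026], 0.65), ([0.7834, 0.073, 0.0005], 0.53)]
top carton [([0.8114, -0.115, -0.0003], 0.75)]
```

View pics/w8.png

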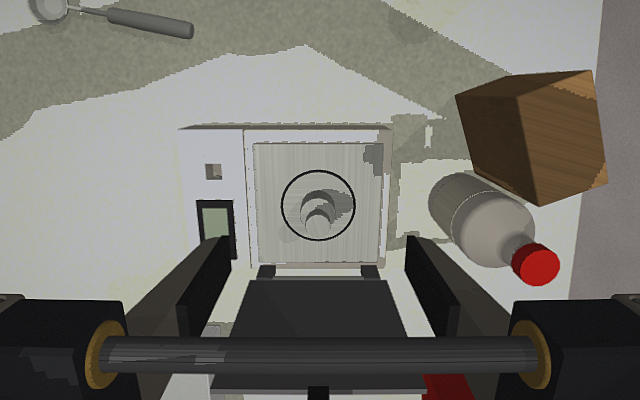

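View pics/t3.png

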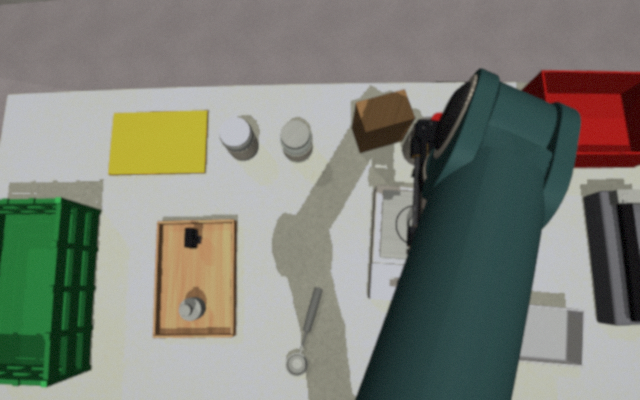

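Run:
```python
from h import *
pick((.5788,-.1828),.065,.068)
place((.48,.312),.0065,.068,.012,R(0.),.17)
o=R(AE); t0=1.555
env.reach(ear(t0)+[0,0,.12],o); see("wrist","cover_ear"); shot("wrist"); see("wrist","cover_ear")
env.movel(ear(t0),rate=.1); effector.grasp(25); st("grip")
arc(t0,0.02); arc(.02,-.012,2,.02); effector.release(); st()
env.movel(ear(0)+[0,0,.2],rate=.15)
p,P,L=panel("wrist","w9")
m=(np.abs(L[...,0])<.07)&(L[...,1]>.06)&(L[...,1]<.16)&(abs(L[...,2])<.05); Q=L[m]; print(len(Q),np.polyfit(Q[:,1],Q[:,2],1)); st()
```

```text
grip t 74.4 p [ 0.5789 -0.1828  0.105 ] F [ 0.3 -0.2 -0.5] w 0.0248 g 40.0
lift t 74.9 p [ 0.5788 -0.1826  0.1252] F [-0.2  0.6 -1.6] w 0.0251 g 40.0
dFz -0.9
down t 80.8 p [0.48   0.312  0.0465] F [ 0.1  0.5 -3. ] w 0.0251 g 40.0
wrist cover_ear []
wrist cover_ear [([0.5705, -0.2669, 0.2863], 0.59)]
grip t 88.0 p [ 0.5714 -0.2695  0.269 ] F [ 0.5 -0.4 -1.2] w 0.0157 g 25.0
arc maxF 5.6 t 92.9 p [ 0.5894 -0.0732  0.0725] F [ 2.4  4.6 -2.3] w 0.0157 g 25.0
arc maxF 5.6 t 93.5 p [ 0.5894 -0.0731  0.0664] F [ 3.1  4.2 -0.4] w 0.0157 g 25.0
t 94.7 p [ 0.5893 -0.0735  0.0666] F [-0.   0.1  0.6] w 0.0918 g 0.0
10819 [0.00457013 0.00310859]
t 96.2 p [ 0.5888 -0.0733  0.2682] F [-0.4 -0.   0.1] w 0.0915 g 0.0
```

View pics/w9.png

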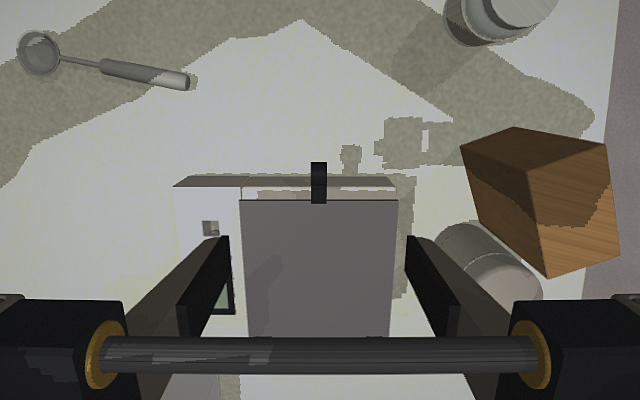

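Run:
```python
from h import *
effector.grasp(5)
q=ear(0)+DG*ez  # ear centre shut
env.movel(q+[0,0,.025],rate=.12); f0=env.sense()["wrist_force"][2]
for dz in np.arange(.016,.004,-.001):
    env.movel(q+[0,0,dz],rate=.02); f=env.sense()["wrist_force"][2]-f0; print(round(dz,4),round(f,1),end="; ")
    if f>8: break
env.movel(q+[0,0,.15],rate=.15); effector.release()
p,P,L=panel(); m=(np.abs(L[...,0])<.07)&(L[...,1]>.06)&(L[...,1]<.16)&(abs(L[...,2])<.05); Q=L[m]; print(np.polyfit(Q[:,1],Q[:,2],1))
env.reach([.45,.25,.38],R(np.pi/2)); shot("wrist","w10"); see("wrist","lock_plug","weight_medium","weight_small"); st()
```

```text
0.016 -0.8; 0.015 1.6; 0.014 0.3; 0.013 0.6; 0.012 4.3; 0.011 11.9; [-0.00103676  0.00303226]
wrist lock_plug []
wrist weight_medium [([0.4028, 0.3128, 0.0046], 0.58), ([0.4711, 0.3069, 0.0045], 0.47)]
wrist weight_small [([0.4779, 0.3143, 0.003], 0.65)]
t 105.0 p [0.4505 0.2491 0.3798] F [ 0.7 -0.2 -0.1] w 0.092 g 0.0
```

View pics/w10.png

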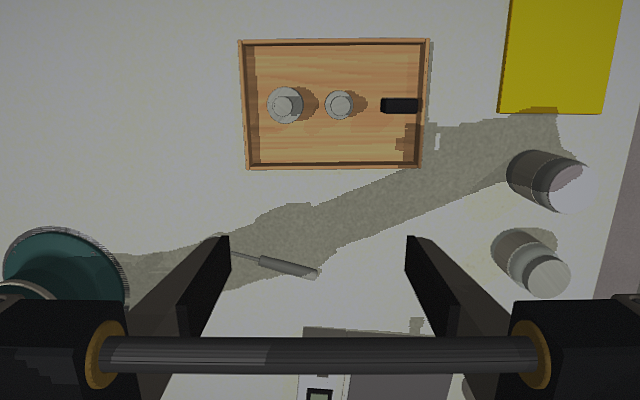

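The last picture shows both weights upright in the tray at about (285,104) and (340,104), with the plug beside them at (400,105). The cover hit its shut stop at the expected height.

```bash
python3 -c "
from h import *
print(workorder.finish_job())"
```

```text
the job is handed in; nothing more can be done
None
```

The job is handed in: plug and both weights present (medium, then small; there was no large one) are in the tray with the weights upright, the cover is fully shut, and the jar, can, bottle and carton showed no movement; `finish_job()` gave no verdict.

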